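Check the chocolate block, then hold the warmer's sprung hood for loading

ROBOT

A 7-joint arm with a two-finger parallel gripper is mounted at the origin on the work surface. World frame = base frame: x ahead of the robot, y to its left, z up, the work surface at z = 0. Lengths are in m, angles in rad, forces in N, time in s.
With the tool pointing down it reaches from about 0.425 to 0.825 m from the base axis. Payload 3.6 kg.
Tool frame: the origin (TCP) lies midway between the tips of the shut fingers; the grasp point (between the pads) lies 19 mm behind it; z points along the fingers, y is the line along which they close (so a half turn about z gives the same grasp; the last joint's range is limited). The gripper opens to 85 mm and grips with 20 to 120 N. Pads are 22 mm wide; open, the fingers measure 114 mm over their backs; the gripper's body (76 mm by 85 mm) begins 54 mm behind the grasp point. The pads swing forward as they close: fully open they stand 13 mm farther back than shut.
Start: joints at [-1.198, 0.615, -0.013, 1.423, 0.008, 1.103, -0.04], TCP at [0.253, 0.599, 0.231] pointing down, gripper open.
Joint ranges: [-3.12, 3.12], [-0.3, 2.06], [-1.34, 1.32], [0.26, 2.42], [-1.36, 4.5], [0.01, 1.98], [-2.84, 2.84]. Speed limits (rad/s): [2.79, 2.79, 3.14, 3.14, 3.14, 3.14, 3.14].

INTERFACE

Orientations are given as a unit quaternion [w, x, y, z].
In Python, from station import env, set_gripper, planner, cams, workorder gives the robot as it stands. Calls block until the motion is done:
- env.move_to(position, orientation): joint-space move of the TCP to a pose.
- env.servo_line(position, rate=0.15, attitude=None, guard=None): straight line of the TCP; attitude=None keeps the orientation; rate is the mean speed in m/s. With guard (N) it stops when the force on the tool has changed by that much, and returns True; else False.
- env.move_joints(angles): joint-space move.
- set_gripper(opening): finger opening in m; the grip force is fixed at half the most; returns when the fingers have stopped.
- env.hold(seconds).
- planner.solve_ik(position, orientation): joint angles nearest the present ones, or None.
- env.read_state(): the state.
- cams.read_camera(name): name is "side" or "top"; returns the picture (480x640x3 uint8, red, green, blue); there is no depth.
- cams.camera_model(name): a dict with "mtx" (3x3 intrinsics, pixels), "dist" ([k1, k2, p1, p2, k3] as OpenCV has them; the pictures are not rectified), "origin" and "orientation" of the camera in the world. Camera axes: x right, y up, looking along -z (the intrinsics and any distortion apply to the point x, -y, -z); pixel columns grow to the right and rows downward; lengths in m; the calibration is good to about 2 mm. A picture is of the moment at which its call begins. camera_model takes no time and is no camera call.
A pose or a line that the arm cannot do raises env.Unreachable and nothing moves.
- workorder.sign_off(): hands the job in; it is judged then, once.
Trained networks look in the newest picture that a camera, given by its name, has taken for a name from the list of things; names that differ only in an ending like _2 or _b are one class to them, and where a whole thing is asked for, a point or a joint stands for the part that bears it (a point fixed in the world has none). Each returns a list of dicts, best first, with "score" (0 to 1); they miss things now and then, are a little off and sometimes report something else, mostly with a low value. They report only what shows in the picture. A call takes as long as a camera call.
- cams.boxes_of(camera, label): "at" ([x, y, z] in m, in the coordinates of the camera as it stood for that picture, good to about 4 mm: the middle of the surface that is visible of it).
The state is a dict: "time": time; "qpos": joint angles; "joint_vel": joint speeds; "tau": joint torques, N m; "tool_pos": TCP position; "tcp_rot": TCP orientation; "ft_force": force on the tool from outside, world axes, zero at the start; "wrist_torque": the same for the moment, N m; "gripper_width": finger opening in m; "grasp_force": force on a finger pad.
Only numpy, scipy, OpenCV 4.12 (cv2) and the standard library are available. Lean on these libraries where they do the work, as an engineer would, in place of code of your own. Each camera call takes 0.05 s, during which the arm holds its last target. There are 200 camera calls.

TASK

We are loading the chocolate warmer: first check the block that lies under the height gauge by pressing the gauge's knob down until its foot rests on the block, lightly, then let the gauge spring back up. Then lift the warmer's hood by its bar past the point where its spring takes over (about 50 degrees open), without letting it fly open or slam, ease it back down to about 10 degrees below that point and keep holding it there, still, so that I can slip the block in: finish while holding the hood. Leave the blocks, the jar, the spatula and the mug where they are.

Things in the scene. Friction and masses are not known exactly. Their poses are not given: they have to be found in the camera images.
- warmer: Counter-top warmer: a stainless open-topped box, 220 (x, depth) x 280 (y, width) x 80 mm high, fixed to the counter, with a stainless hood hinged along its rear (+x) edge. Origin: centre of its underside; its -x side is the front, towards the robot, where the hood's bar is. It may stand on the left or the right of the gauge, turned a little.
- hood_hinge (a point): Point on the hinge line of the hood, midway along its width, at the rear of the warmer, 82 mm above the counter (115 mm behind the warmer's origin). The hinge line runs along the warmer's y axis.
- hood_bar (a point): Centre of the hood's lifting bar: round, 12 mm thick, 140 mm long, parallel to the hinge line, 46 mm clear of the hood's front wall. Shut: 275 mm in front of the hinge line and 30 mm above it (112 mm above the counter), the hood's flat top 45 mm above it. At the balance point it is 312 mm above the counter. Pinched from above, it can turn between the fingers as the hood swings.
- hood (a joint): Opening angle of the hood, rad: 0 shut, growing as the bar rises, stop at 1.45. The hood weighs 0.95 kg and has a spring that helps to open it: below the balance point at 0.87 rad (50 degrees) it falls shut by itself, above it the spring throws it open. Lifting at the bar takes about 2 N when shut, falling to zero at the balance point.
- gauge: Height gauge: a marble slab 160 (x) x 280 (y) x 15 mm, fixed, with a steel column at the back (+x) and an arm (top 173 mm above the counter) that guides an upright slide over the slab's centre. Origin: centre of the slab's underside. Three chocolate blocks lie on the slab in a row along y, 95 mm apart: one under the slide's foot, one at either side.
- gauge_knob (a point): Centre of the top face of the gauge slide's round black knob, 32 mm across and 12 mm thick. Untouched it is 287 mm above the counter; press it straight down.
- gauge_foot (a point): Centre of the underside of the slide's round steel foot, 28 mm across, sprung: it gives 1 mm per newton, 8 mm at most. 172 mm below the knob's top; untouched it is 100 mm above the slab (115 mm above the counter).
- gauge_slide (a joint): How far the gauge's slide is pressed down, m: 0 untouched, at most 0.085. A spring pushes it back up with 3 N at the top, 50 N/m more on the way down. The foot first meets the low block at 0.075, the middle one at 0.060, the tall one at 0.045; a few mm more presses it on.
- block_low_centre (a point): Centre of the low chocolate block, 70 x 45 x 25 mm high, loose, on the slab. Which of the three blocks is under the foot differs.
- block_mid_centre (a point): Centre of the middle chocolate block, 70 x 45 x 40 mm high, loose, on the slab.
- block_tall_centre (a point): Centre of the tall chocolate block, 70 x 45 x 55 mm high, loose, on the slab.
- jar: Glass jar with a white cap, 48 mm across, 85 mm high, between warmer and gauge; origin at its underside. Bystander.
- spatula: Spatula lying on the counter between warmer and gauge, pointing away from the robot. Bystander.
- mug: White mug, 72 mm across, 85 mm high, behind the jar. Bystander.

How it is judged:
On the way, in this order (a step that is already met when the one before it is completed fails the run):
1. the gauge's foot is pressed onto the block beneath it (more than 0.5 N) ((contact force between gauge_slide and block_low above 0.5 N or contact force between gauge_slide and block_mid above 0.5 N or contact force between gauge_slide and block_tall above 0.5 N) and value of joint gauge_slide above 0.04 m and value of joint hood below 0.05 rad), for 0.2 s.
2. the gauge is let go and back up, with the hood still shut (value of joint gauge_slide below 0.005 m and contact force between gauge_slide and the arm below 0.05 N and value of joint hood below 0.1 rad), for 0.1 s.
3. the hood is lifted past its balance point, above 0.89 rad, held by the robot (value of joint hood above 0.89 rad and (contact force between hood and the fingers above 0.1 N or contact force between hood and the arm above 0.1 N)), for 0.1 s.
At the end, for the whole second after the job is handed in: The robot holds the hood still (under 0.08 rad/s) with its opening angle between 0.52 and 0.85 rad, 1 to 20 degrees below the balance point at 0.87 rad; nothing else props it; the gauge is back up (within 5 mm) and the three blocks lie within 20 mm of where they were (value of joint hood between 0.52 and 0.85 rad and velocity of joint hood between -0.08 and 0.08 rad/s and (contact force between hood and the fingers above 0.1 N or contact force between hood and the arm above 0.1 N) and contact force between hood and block_low below 0.05 N and contact force between hood and block_mid below 0.05 N and contact force between hood and block_tall below 0.05 N and value of joint gauge_slide below 0.005 m and distance of each of block_low_centre, block_mid_centre, block_tall_centre from where it was at the start of the episode below 0.02 m); the arm keeps its last pose, push and grip.
It fails at once if the hood flies open (above 1.25 rad) (value of joint hood above 1.25 rad).
It fails at once if the hood is flung or slams (faster than 2.5 rad/s) (velocity of joint hood above 2.5 rad/s or velocity of joint hood below -2.5 rad/s).
It fails at once if the gauge's foot is pressed hard onto a block (above 35 N) (contact force between gauge_slide and block_low above 35 N or contact force between gauge_slide and block_mid above 35 N or contact force between gauge_slide and block_tall above 35 N).
It fails at once if a block is pushed away (20 mm) (distance of any of block_low_centre, block_mid_centre, block_tall_centre from where it was at the start of the episode above 0.02 m).
It fails at once if the jar, spatula or mug is disturbed (30 mm) (distance of any of jar, spatula, mug from where it was at the start of the episode above 0.03 m).
It also fails if it takes over 64 s, if anything falls off the work surface, if the arm or the gripper's body presses on something with over 40 N, if the wrist force passes 120 N, or if a joint passes its speed limit or range.

## Working session

There is one attempt and no reset: what is moved stays moved. The work goes in short steps, each a Python script; the robot and the scene stay as the last script left them, time stands still between calls to the robot, and variables do not carry over. Pictures are saved under pics/ and viewed, at most 10 in all, crops included, and the job is handed in when it is done.

```bash
mkdir -p pics; ls; cat > h.py <<'E'
import numpy as np, cv2
from scipy.spatial.transform import Rotation as R
from station import env,set_gripper,planner,cams,workorder
def camT(n):
    m=cams.camera_model(n); q=m["orientation"]; return np.array(m["origin"]),R.from_quat([q[1],q[2],q[3],q[0]]).as_matrix(),m
def world(n,at):
    o,r,_=camT(n); return o+r@np.array(at)
def px2z(n,u,v,z):
    o,r,m=camT(n); p=cv2.undistortPoints(np.array([[[u,v]]],float),np.array(m["mtx"]),np.array(m["dist"]))[0,0]
    d=r@np.array([p[0],-p[1],-1]); return o+d*(z-o[2])/d[2]
E
python3 - <<'E'
from h import *
for n in ("side","top"):
    im=cams.read_camera(n); cv2.imwrite(f"pics/{n}0.png",im[:,:,::-1])
    print(n,camT(n)[0].round(3))
    for l in ["hood_bar","gauge_knob","gauge_foot","warmer","gauge","hood","jar","mug","spatula","block_low_centre","block_mid_centre","block_tall_centre"]:
        print(l,[(round(d["score"],2),world(n,d["at"]).round(3).tolist()) for d in cams.boxes_of(n,l)[:2]])
print(env.read_state())
E
```

```text
pics
side [ 0.893 -0.382  0.87 ]
hood_bar [(0.58, [0.661, 0.211, 0.16]), (0.35, [0.597, -0.362, 0.071])]
gauge_knob [(0.64, [0.59, -0.264, 0.29]), (0.41, [0.586, -0.171, 0.044])]
gauge_foot [(0.62, [0.589, -0.266, 0.286]), (0.38, [0.783, 0.001, 0.044])]
warmer [(0.85, [0.668, 0.189, 0.152]), (0.41, [0.59, -0.263, 0.285])]
gauge [(0.7, [0.615, -0.276, 0.017]), (0.61, [0.503, -0.003, -0.001])]
hood [(0.94, [0.659, 0.202, 0.154])]
jar [(0.71, [0.616, -0.01, 0.068])]
mug [(0.73, [0.781, 0.006, 0.047])]
spatula [(0.59, [0.504, -0.004, 0.0])]
block_low_centre [(0.71, [0.585, -0.177, 0.044]), (0.33, [0.658, 0.209, 0.157])]
block_mid_centre [(0.97, [0.594, -0.277, 0.052]), (0.59, [0.666, 0.191, 0.15])]
block_tall_centre [(0.63, [0.595, -0.363, 0.074]), (0.38, [0.593, -0.28, 0.054])]
top [0.556 0.015 1.116]
hood_bar [(0.94, [0.645, 0.244, 0.156]), (0.71, [0.582, -0.254, 0.289])]
gauge_knob [(0.57, [0.583, -0.259, 0.284])]
gauge_foot [(0.6, [0.583, -0.257, 0.288])]
warmer [(0.86, [0.649, 0.242, 0.161])]
gauge [(0.64, [0.582, -0.247, 0.012]), (0.35, [0.649, 0.243, 0.158])]
hood [(0.85, [0.642, 
[... 357 characters left out ...]
os': array([-1.19752021,  0.61490106, -0.01261527,  1.42338293,  0.00809142,
        1.10333218, -0.0403997 ]), 'joint_vel': array([ 0.00054859, -0.00031953, -0.00112601, -0.00012909,  0.00043844,
       -0.00052813,  0.00245893]), 'tau': array([-6.76290665e-05, -4.69104695e+01,  2.59021260e-01, -1.71345001e+01,
        1.00351498e-02,  1.61381115e-03,  2.43518792e-05]), 'tool_pos': array([0.25295537, 0.59875989, 0.23130215]), 'tcp_rot': array([-2.44525136e-05,  1.98534590e-01,  9.80093881e-01,  1.77792093e-05]), 'ft_force': array([-0.08630183,  0.19408685,  0.59580055]), 'wrist_torque': array([-0.019863  , -0.00961393, -0.00814121]), 'grasp_force': 0.0, 'gripper_width': 0.08553530515799762}
```

View pics/top0.png

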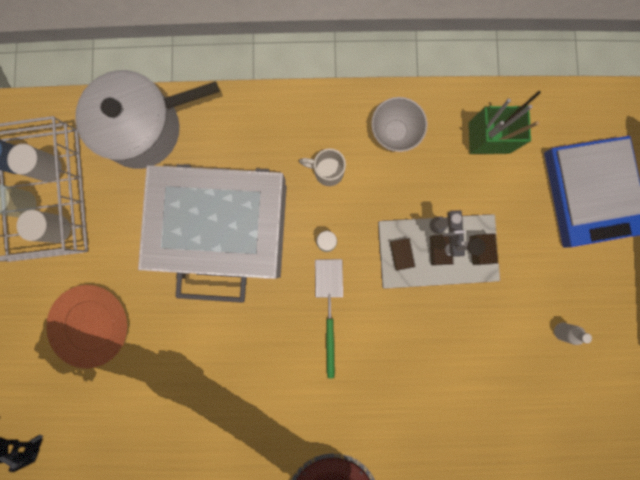

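View pics/side0.png

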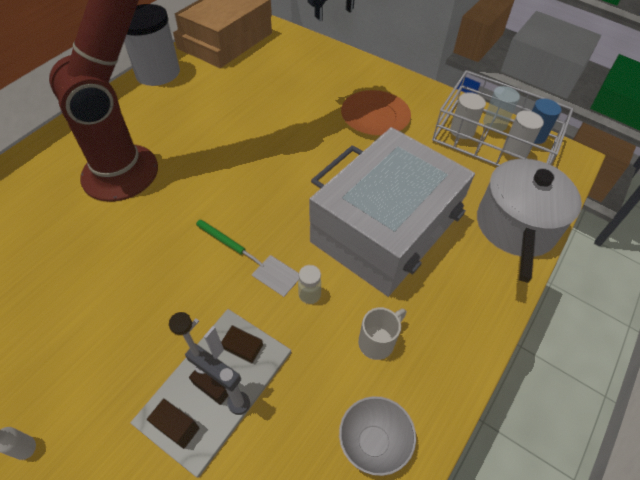

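```bash
python3 - <<'E'
from h import *
im=cv2.imread("pics/top0.png"); s=cv2.imread("pics/side0.png")
a=cv2.resize(im[200:300,370:510],None,fx=4,fy=4,interpolation=2)[:, :400+160]
b=cv2.resize(im[255:315,160:260],None,fx=2.4,fy=2.4); 
out=np.zeros((600,800,3),np.uint8); out[:400,:560]=a; out[400:400+144,:240]=b
c=cv2.resize(s[300:350,160:220],None,fx=4,fy=4); out[:200,560:800]=c
c=cv2.resize(s[140:195,305:370],None,fx=3.5,fy=3.5); out[200:200+c.shape[0],570:570+c.shape[1]]=c
cv2.imwrite("pics/crop.png",out)
for p in [(380,222),(495,214),(500,280),(383,287)]: print("slab",px2z("top",*p,.015).round(4))
for p in [(178,297),(243,300)]: print("bar",px2z("top",*p,.112).round(4))
for p in [(147,167),(283,173),(277,277),(140,270)]: print("hoodtop",px2z("top",*p,.157).round(4))
for p in [(316,183),(357,152)]: print("barside",px2z("side",*p,.112).round(4))
print("knobside",px2z("side",180,323,.287))
E
```

```text
slab [ 0.6555 -0.1239  0.015 ]
slab [ 0.6697 -0.4007  0.015 ]
slab [ 0.5119 -0.4067  0.015 ]
slab [ 0.5013 -0.1271  0.015 ]
bar [0.4925 0.3286 0.112 ]
bar [0.4838 0.1875 0.112 ]
hoodtop [0.7684 0.3802 0.157 ]
hoodtop [0.7491 0.0936 0.157 ]
hoodtop [0.5331 0.109  0.157 ]
hoodtop [0.5524 0.3942 0.157 ]
barside [0.4943 0.1858 0.112 ]
barside [0.5138 0.3215 0.112 ]
knobside [ 0.58744057 -0.26545905  0.287     ]
```

View pics/crop.png

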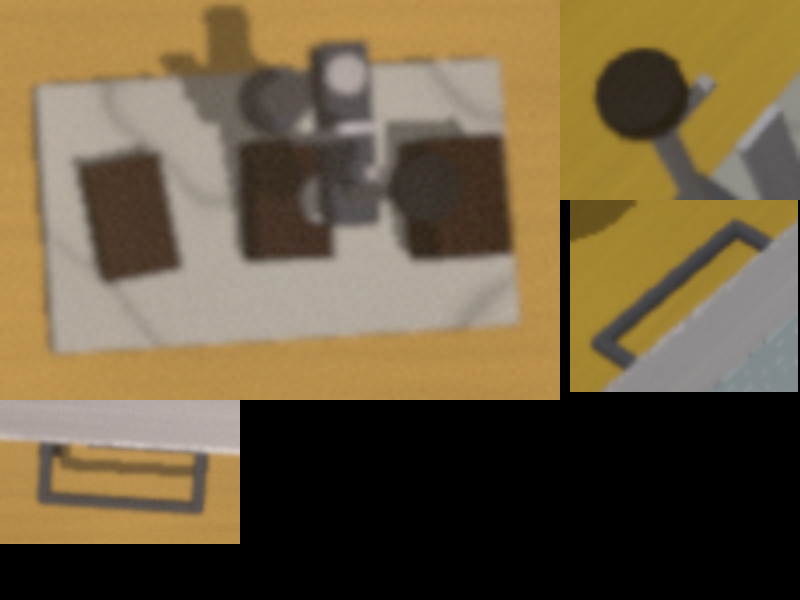

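```bash
python3 - <<'E'
from h import *
print("knobtop",px2z("top",476.2,246.2,.287)); 
for p in [(312.7,181.4),(352.1,148)]: print("barside",px2z("side",*p,.112).round(4))
def quat(phi):
    y=np.array([np.cos(phi),np.sin(phi),0]); z=np.array([0,0,-1.]); x=np.cross(y,z)
    q=R.from_matrix(np.c_[x,y,z]).as_quat(); return q[[3,0,1,2]]
K=np.array([.586,-.265])
for f in (-.065,-.065+np.pi):
    for p in ([.49,.256,.2],[.49,.256,.093],[.60,.25,.29],[.625,.25,.31]): 
        s=planner.solve_ik(p,quat(f)); print(f,p,None if s is None else np.round(s,2))
q0=env.read_state()["tcp_rot"]
set_gripper(0)
p=env.read_state()["tool_pos"]; env.servo_line([p[0],p[1],.34])
q=None
for f in (0,np.pi,np.pi/2,-np.pi/2):
    s=planner.solve_ik([*K,.32],quat(f)); print(f,None if s is None else np.round(s,2))
E
cat >> h.py <<'E'
def quat(phi):
    y=np.array([np.cos(phi),np.sin(phi),0]); z=np.array([0,0,-1.]); x=np.cross(y,z)
    q=R.from_matrix(np.c_[x,y,z]).as_quat(); return q[[3,0,1,2]]
E
```

```text
knobtop [ 0.58431433 -0.26153501  0.287     ]
barside [0.4857 0.1853 0.112 ]
barside [0.4973 0.3258 0.112 ]
-0.065 [0.49, 0.256, 0.2] [-0.73  0.51  0.31  1.76 -0.19  0.9  -0.4 ]
-0.065 [0.49, 0.256, 0.093] [-0.68  0.65  0.24  1.86 -0.24  0.66 -0.35]
-0.065 [0.6, 0.25, 0.29] [-0.61  0.59  0.33  1.34 -0.19  1.25 -0.33]
-0.065 [0.625, 0.25, 0.31] [-0.58  0.62  0.33  1.23 -0.2   1.33 -0.33]
3.076592653589793 [0.49, 0.256, 0.2] [-0.2   0.54 -0.49  1.74  0.3   0.94  2.26]
3.076592653589793 [0.49, 0.256, 0.093] [-0.22  0.68 -0.47  1.85  0.45  0.72  2.13]
3.076592653589793 [0.6, 0.25, 0.29] [-0.18  0.61 -0.46  1.32  0.27  1.27  2.43]
3.076592653589793 [0.625, 0.25, 0.31] [-0.18  0.64 -0.46  1.21  0.27  1.35  2.46]
0 [-0.07  0.68  0.92  1.32 -0.53  1.4   0.83]
3.141592653589793 [-0.14  0.75  1.13  1.32 -0.67  1.47 -2.2 ]
1.5707963267948966 [ 0.08  0.59  0.58  1.31 -0.32  1.33  2.23]
-1.5707963267948966 [-0.14  0.76  1.15  1.32 -0.69  1.48 -0.62]
```

```bash
python3 - <<'E'
from h import *
K=[.5855,-.2635]; q=quat(0)
env.move_to([*K,.33],q)
f0=env.read_state()["ft_force"][2]
print("hit",env.servo_line([*K,.275],rate=.03,guard=1.5))
s=env.read_state();print(s["time"],s["tool_pos"],s["ft_force"][2]-f0)
if s["tool_pos"][2]>.278:
    env.servo_line([*K,.2225],rate=.04,guard=20)
    s=env.read_state();print(s["tool_pos"],s["ft_force"]);
    env.hold(.4); s=env.read_state();print(s["tool_pos"],s["ft_force"]-[0,0,f0])
    im=cams.read_camera("side"); cv2.imwrite("pics/press.png",cv2.resize(im[270:470,120:320,::-1],None,fx=3,fy=3))
E
```

```text
hit True
7.5167 [ 0.5853893  -0.2633376   0.28449912] 2.430739825682416
[ 0.5854413  -0.26338878  0.22361596] [-0.92067135  1.01458658  8.3583134 ]
[ 0.58544261 -0.26340692  0.22368134] [-0.80462137  1.1485722   9.24622207]
```

View pics/press.png

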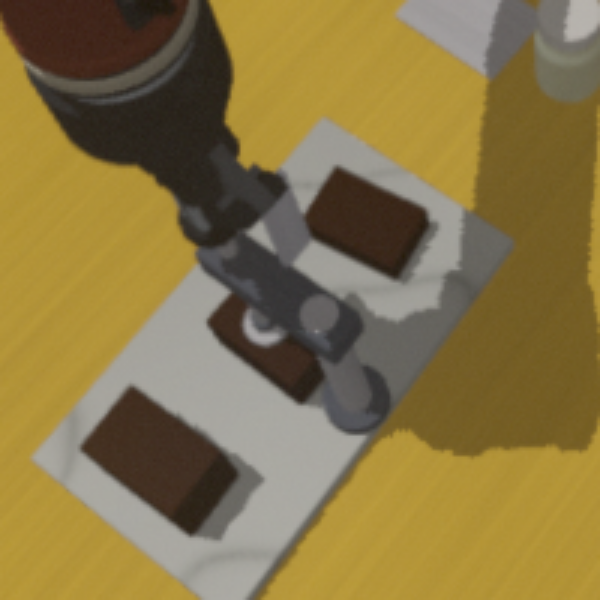

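The picture shows the foot (about 262,325 in the crop) down on the middle block. I'll press 2 mm further to confirm the stiffness, then release.

```bash
python3 - <<'E'
from h import *
K=[.5855,-.2635]
f1=env.read_state()["ft_force"][2]
env.servo_line([*K,.2205],rate=.03); env.hold(.4)
s=env.read_state();print(s["tool_pos"][2],s["ft_force"][2]-f1)
env.servo_line([*K,.30],rate=.06); env.hold(.3); env.servo_line([*K,.36],rate=.12)
q=quat(-.07); set_gripper(.045)
env.move_to([.49,.257,.26],q)
s=env.read_state();print(s["time"],s["tool_pos"],s["ft_force"],s["gripper_width"])
for n in("top","side"):
    im=cams.read_camera(n); cv2.imwrite(f"pics/ab_{n}.png",im[:,:,::-1])
a=cv2.imread("pics/ab_top.png")[230:350,130:290]; b=cv2.imread("pics/ab_side.png")[60:240,250:490]
o=np.zeros((600,800,3),np.uint8); o[:300,:400]=cv2.resize(a,(400,300)); o[:300,400:]=cv2.resize(b,(400,300))
o[300:,:400]=cv2.resize(cv2.imread("pics/ab_side.png")[270:470,120:387],(400,300))
cv2.imwrite("pics/ab.png",o)
E
```

```text
0.2221005872666091 1.7582389246772419
15.175 [0.49087176 0.25564092 0.26047476] [ 0.24031465 -0.21716922  0.34496643] 0.04488059978214799
```

View pics/ab.png

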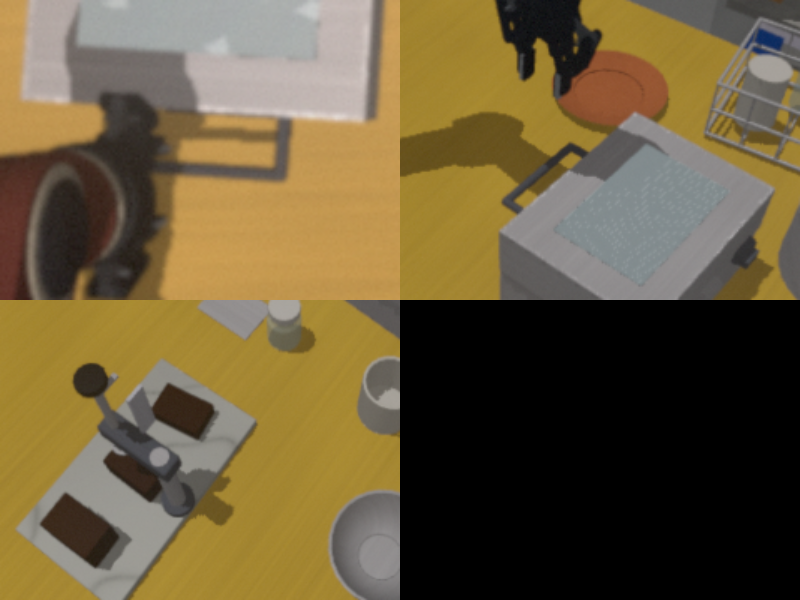

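The gauge knob is back up, and the fingers straddle the bar's line. Next I descend, grip and start the lift.

```bash
cat >> h.py <<'E'
F=-.07; U=np.array([np.cos(F),np.sin(F)]); B=np.array([.490,.257]); H=B+.275*U
def arc(th,off):
    a=th+np.arctan2(30,275); r=np.hypot(.275,.030); xy=H-r*np.cos(a)*U
    return np.array([*xy,.082+r*np.sin(a)-.019])+off
def go(a0,a1,off,rate,st=.05):
    n=max(1,int(round(abs(a1-a0)/st)))
    for t in np.linspace(a0,a1,n+1)[1:]: env.servo_line(arc(t,off),rate=rate)
def rep():
    s=env.read_state(); print(round(s["time"],2),s["tool_pos"].round(4),s["ft_force"].round(2),round(s["gripper_width"],4),round(s["grasp_force"],1))
    return s
E
python3 - <<'E'
from h import *
q=quat(F); 
print(env.servo_line(arc(0,0),rate=.08,attitude=q,guard=5)); s=rep()
if abs(s["tool_pos"][2]-.093)<.006:
    set_gripper(0.0); rep()
E
```

```text
True
16.98 [0.4891 0.2568 0.1058] [-1.89 -0.97  5.48] 0.0447 0.0
```

```bash
python3 - <<'E'
from h import *
env.hold(.2); rep()
o=np.zeros((600,800,3),np.uint8)
a=cams.read_camera("side")[60:240,250:490,::-1]; b=cams.read_camera("top")[230:350,130:290,::-1]
o[:450,:600]=cv2.resize(a,(600,450)); o[450:,600:]=cv2.resize(b,(200,150))
cv2.imwrite("pics/c.png",o)
E
```

```text
17.18 [0.4891 0.2568 0.1061] [-1.83 -0.05  4.47] 0.045 0.0
```

View pics/c.png

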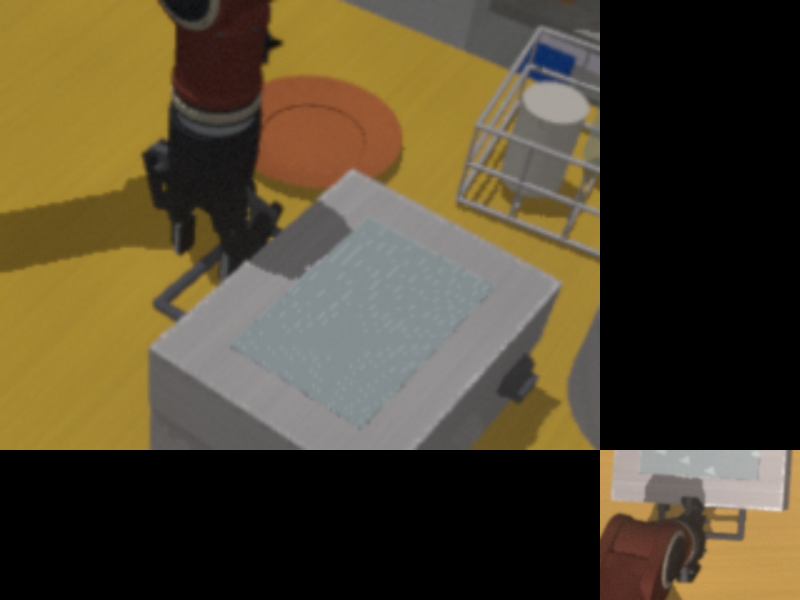

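The outer knuckle rests on the hood's front top edge. I'll back off, tilt the gripper away from the hood and use a narrower opening.

```bash
cat >> h.py <<'E'
def qt(phi,tilt):
    u=np.array([np.cos(phi),np.sin(phi),0]); z=np.array([0,0,-1.])*np.cos(tilt)+u*np.sin(tilt); y=u*np.cos(tilt)+np.array([0,0,1.])*np.sin(tilt); x=np.cross(y,z)
    return R.from_matrix(np.c_[x,y,z]).as_quat()[[3,0,1,2]], z
def arct(th,tilt,off=0):
    return arc(th,np.array([0,0,.019]))+.019*qt(F,tilt)[1]+off
E
python3 - <<'E'
from h import *
for t in (20,25,30,35):
    q,z=qt(F,np.radians(t))
    print(t)
    for p in [arct(0,np.radians(t))-.09*z]+[arct(a,np.radians(t)) for a in (0,.3,.6,.97)]:
        s=planner.solve_ik(p,q); print(p.round(3),None if s is None else np.round(s,2))
E
```

```text
20
[0.466 0.259 0.179] [-1.36  0.61  1.04  2.09 -0.75  0.51  0.07]
[0.496 0.257 0.094] [-1.13  0.71  0.76  2.1  -0.99  0.32  0.28]
[0.518 0.255 0.174] [-1.23  0.66  0.99  1.99 -0.77  0.55  0.12]
[0.561 0.252 0.244] [-1.21  0.63  1.08  1.81 -0.64  0.74  0.04]
[0.64  0.246 0.308] [-1.06  0.66  1.06  1.53 -0.6   0.95  0.01]
25
[0.46  0.259 0.176] [-1.41  0.61  1.04  2.16 -0.81  0.37  0.1 ]
[0.498 0.256 0.095] [-1.1   0.68  0.65  2.15 -1.05  0.13  0.33]
[0.519 0.255 0.175] [-1.26  0.65  0.98  2.05 -0.82  0.41  0.15]
[0.563 0.252 0.245] [-1.26  0.62  1.1   1.87 -0.67  0.62  0.05]
[0.642 0.246 0.309] [-1.11  0.65  1.09  1.6  -0.61  0.83  0.02]
30
[0.455 0.259 0.173] [-1.45  0.6   1.    2.23 -0.88  0.21  0.13]
[0.499 0.256 0.096] [-0.2   0.72 -0.77  2.18  1.65  0.84 -2.28]
[0.521 0.255 0.175] [-1.28  0.63  0.95  2.1  -0.87  0.26  0.18]
[0.564 0.252 0.246] [-1.3   0.62  1.11  1.93 -0.7   0.49  0.07]
[0.643 0.246 0.309] [-1.16  0.64  1.11  1.67 -0.62  0.7   0.03]
35
[0.449 0.26  0.17 ] [-1.44  0.58  0.91  2.29 -0.96  0.02  0.16]
[0.501 0.256 0.096] [-0.04  0.93 -1.15  2.22  1.76  1.27 -2.34]
[0.522 0.255 0.176] [-1.28  0.61  0.87  2.16 -0.93  0.1   0.21]
[0.566 0.252 0.246] [-1.34  0.61  1.1   1.99 -0.74  0.35  0.09]
[0.645 0.246 0.31 ] [-1.21  0.63  1.13  1.74 -0.64  0.56  0.04]
```

```bash
python3 - <<'E'
from h import *
T=np.radians(20); q,z=qt(F,T)
p=env.read_state()["tool_pos"]; env.servo_line([p[0]-.01,p[1],.22],rate=.12)
set_gripper(.032)
g=arct(0,T); env.move_to(g-.1*z,q); rep()
print(env.servo_line(g,rate=.06,attitude=q,guard=5)); s=rep(); print(g)
if np.linalg.norm(s["tool_pos"]-g)<.006:
    set_gripper(0.0); rep()
E
```

```text
19.27 [0.4631 0.2594 0.1887] [-0.13 -0.24 -0.12] 0.0324 0.0
False
21.09 [0.4965 0.2567 0.0944] [-0.51  0.26  0.33] 0.032 0.0
[0.49648247 0.25654548 0.09414584]
21.42 [0.4964 0.2567 0.0943] [ 0.19 -0.5   1.05] 0.0101 58.4
```

```bash
cat >> h.py <<'E'
T=np.radians(20)
def gt(a0,a1,rate=.06,st=.08,off=0):
    n=max(1,int(np.ceil(abs(a1-a0)/st)))
    for t in np.linspace(a0,a1,n+1)[1:]:
        env.servo_line(arct(t,T,off),rate=rate); f=env.read_state()["ft_force"]
        if np.linalg.norm(f)>30: print("FORCE",t,f); break
    s=rep(); print("target",arct(a1,T,off).round(4)); return s
E
python3 - <<'E'
from h import *
gt(0,.16); gt(.16,.4)
im=cams.read_camera("side"); cv2.imwrite("pics/l.png",im[:300,150:600,::-1])
E
```

```text
22.45 [0.504  0.2561 0.1372] [ 0.41  0.15 -2.32] 0.0098 58.4
target [0.5048 0.256  0.1376]
24.0 [0.5273 0.2542 0.1984] [-11.09   0.56   2.99] 0.0097 58.6
target [0.5298 0.2542 0.1989]
```

View pics/l.png

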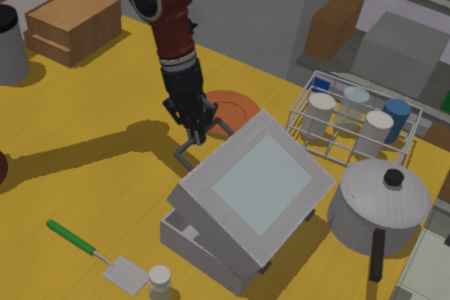

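Lift is going well. A radial force of about 11 N shows the path radius is slightly off, so I'll correct it step by step from the force reading.

```bash
cat >> h.py <<'E'
def ga(a0,a1,off,rate=.06,st=.05):
    n=max(1,int(np.ceil(abs(a1-a0)/st)))
    for t in np.linspace(a0,a1,n+1)[1:]:
        env.servo_line(arct(t,T,off),rate=rate); f=env.read_state()["ft_force"]
        a=t+np.arctan2(30,275); o=np.array([*(-np.cos(a)*U),np.sin(a)]); fr=f@o; off=off+o*np.clip(fr/4500*.6,-.002,.002)
        print(round(t,3),f.round(1),(off*1000).round(1))
        if np.linalg.norm(f)>35: print("FORCE"); break
    rep(); return off
E
python3 - <<'E'
from h import *
off=ga(.35,.7,np.array([-.002,0,.001])); np.save("off.npy",off)
E
```

```text
0.4 [-2.1  1.6 -1.7] [-2.1  0.   1.1]
0.45 [-4.4  0.4  1.1] [-2.6  0.   1.4]
0.5 [-4.1  1.   0.3] [-3.   0.1  1.6]
0.55 [ 0.3  0.1 -1.7] [-2.9  0.1  1.5]
0.6 [-5.4 -0.4  2.1] [-3.4  0.1  2. ]
0.65 [-5.6 -2.5  3.1] [-4.   0.1  2.6]
0.7 [ 1.2 -1.4 -3.5] [-3.7  0.1  2.2]
26.6 [0.5771 0.2502 0.2671] [ 1.21 -1.42 -3.47] 0.0096 58.4
```

```bash
cat >> h.py <<'E'
def ang():
    z=env.read_state()["tool_pos"][2]+.019*np.cos(T); return np.arcsin((z-.082)/.2766)-np.arctan2(30,275)
E
python3 - <<'E'
from h import *
off=ga(.7,.97,np.load("off.npy"),rate=.04); np.save("off.npy",off); env.hold(.3); rep(); print("ang",ang())
im=cams.read_camera("side"); cv2.imwrite("pics/m.png",im[:300,150:600,::-1])
E
```

```text
0.745 [-5.3 -3.7  3.3] [-4.2  0.2  2.8]
0.79 [-2.2 -4.  -0.2] [-4.3  0.2  2.9]
0.835 [-3.  -5.2  3.3] [-4.6  0.2  3.4]
0.88 [-3.7 -4.2  1.7] [-4.8  0.2  3.7]
0.925 [-2.5 -5.8  1.8] [-5.   0.2  4.1]
0.97 [-2.4 -5.3  1.6] [-5.2  0.2  4.3]
29.35 [0.635  0.2457 0.3118] [-2.36 -5.3   1.55] 0.0096 58.7
29.65 [0.6348 0.2457 0.3117] [-2.89 -4.72  1.39] 0.0096 58.6
ang 0.9999914675177665
```

View pics/m.png

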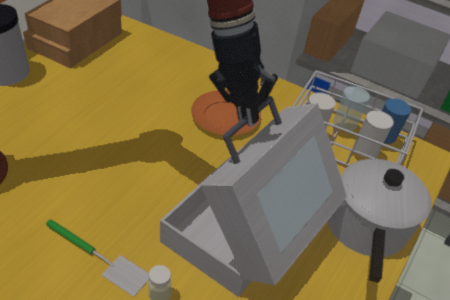

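The hood is held at about 1.0 rad, past the balance point. Now I ease it down to about 0.69.

```bash
python3 - <<'E'
from h import *
off=ga(.97,.68,np.load("off.npy"),rate=.05); np.save("off.npy",off); env.hold(.5); rep(); print("ang",ang())
im=cams.read_camera("side"); cv2.imwrite("pics/n.png",im[:,:,::-1])
E
```

```text
0.922 [-0.2 -5.9 -1.1] [-5.1  0.2  4.2]
0.873 [ 1.  -6.4 -2.2] [-4.9  0.2  3.9]
0.825 [ 1.5 -5.4 -2.6] [-4.7  0.2  3.6]
0.777 [ 0.9 -6.   1.2] [-4.7  0.2  3.6]
0.728 [-1.4 -5.6  1.7] [-4.8  0.2  3.8]
0.68 [-0.8 -5.3 -0.2] [-4.9  0.2  3.8]
32.2 [0.5708 0.2509 0.2635] [-0.84 -5.3  -0.17] 0.0098 58.8
32.7 [0.571  0.2509 0.2636] [-0.76 -5.38  1.01] 0.0096 58.9
ang 0.6967752594093322
```

View pics/n.png

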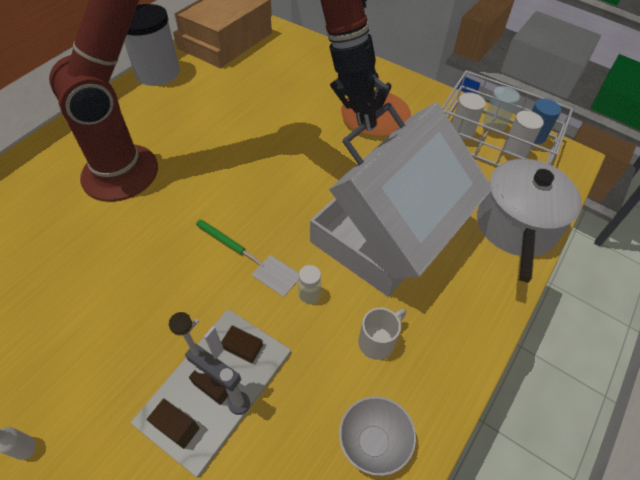

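The picture shows the hood held at about 0.69 rad with the fingers on the bar (around 370,120). The gauge is up and the bystanders haven't moved, so I'm handing in.

```bash
python3 -c "
from h import *
print(workorder.sign_off())"
```

```text
the job is handed in; nothing more can be done
None
```

I pressed the gauge onto the middle block and let it spring back, lifted the hood to about 1.0 rad, and eased it down to about 0.69 rad (40°), where the arm is holding it; the job is handed in, but no verdict came back.

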